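# Tip two crates to find the stamped one and push it into the dispatch lane

## Task

Two small closed wooden crates stand on the packing riser, and one of them carries the red inspection stamp on its underside. Tip each crate over backwards, away from you, so that it lies on its back with its underside facing you, then push the stamped one sideways, lying as it is, into the dispatch lane until it lies wholly between the two yellow tapes, and leave the other crate lying where it fell. Only push with the fingers: do not pick either crate up, and leave the jar and the other things on the bench alone.

Things in the scene. Friction and masses are not known exactly. Their poses are not given: they have to be found in the camera images.
- riser: Packing riser, fixed: a level plywood deck with a grey face, 198 mm front to back (x) and 476 mm wide (y), standing on the desk; the deck face is 90 mm above the desk top, and a lip 8 mm thick rises 8 mm above it along the far edge. Origin on the desk under the middle of the deck, axes as the world's.
- lane: Dispatch lane, fixed: two flat strips of yellow tape on the deck, each 19 mm wide and 116 mm long along x, 90 mm clear between their inner edges. Origin on the deck face in the middle between the tapes; its y axis runs across the lane (tape inner edges at y = -45 and +45 mm), and its x axis along the tapes, away from the robot.
- crate_1: One of two closed wooden crates alike from outside: 50 mm deep (own x), 66 mm wide (own y), 86 mm high (own z), 0.2 to 0.42 kg, weight in the middle, loose on the deck, one left and one right of the lane (which is which varies). Origin at the centre of the underside; x points to its back, at the start away from the robot within 0.17 rad; z points to the lid.
- crate_2: The other crate; same size, form and axes. Pushed away from the robot near its lid (65 to 75 mm above the deck) a crate tips about its far lower edge and, past 30 degrees, falls on its back by itself; pushed low it slides. On its back its own x points straight down, its z away from the robot, and it lies 50 mm high and 86 mm long in world x.
- crate_1_mid (a point): Middle of crate_1, 43 mm above the centre of its underside.
- crate_2_mid (a point): Middle of crate_2, 43 mm above the centre of its underside.
- stamp (a point): Centre of the red stamp (a ring and spot, 43 mm across), in the middle of the underside of the crate that bears it; the other crate's underside is plain.
- back_corner_1 (a point): One of the four corners of the back face (the face it lies on when tipped over backwards) of the crate that bears the stamp.
- back_corner_2 (a point): One of the four corners of the back face (the face it lies on when tipped over backwards) of the crate that bears the stamp.
- back_corner_3 (a point): One of the four corners of the back face (the face it lies on when tipped over backwards) of the crate that bears the stamp.
- back_corner_4 (a point): One of the four corners of the back face (the face it lies on when tipped over backwards) of the crate that bears the stamp.
- jar_gold: Small jar with a gold lid, 42 mm across and 46 mm high, loose on the front edge of the deck before the lane; origin at the centre of its underside. To be left alone.
- tape_clear: Roll of pale tape, 60 mm across, 19 mm high, loose at the back of the desk; to be left alone.
- tape_masking: Roll of yellow masking tape, 76 mm across, 18 mm high, loose on the mat to the left; to be left alone.
- marker: Marker pen, 131 mm long, lying loose on the mat in front; to be left alone.
- sand_block: Wooden sanding block, 46 x 80 x 28 mm, loose on the mat to the left; to be left alone.
- bottle_blue: Blue bottle, 52 mm across, 133 mm high, loose at the back of the desk; to be left alone.
- spray_green: Green spray can, 52 mm across, 170 mm high, loose at the back of the desk; to be left alone.

How it is judged:
On the way:
1. both crates lie at rest on their backs (angle between each of crate_1, crate_2's own x axis and vertical above 2.95 rad and linear speed of each of crate_1, crate_2 below 0.02 m/s and angular speed of each of crate_1, crate_2 below 0.2 rad/s), for 0.2 s.
At the end, for the whole second after the job is handed in: Both crates lie at rest on their backs (within about 11 degrees), all four corners of the stamped crate's back face lie between the inner edges of the two tapes, and the middle of the unstamped crate is within 120 mm of where it started (tipping it over alone moves it about 70 mm) (all of step 1 and y of back_corner_1 in the frame of lane between -0.045 and 0.045 m and y of back_corner_2 in the frame of lane between -0.045 and 0.045 m and y of back_corner_3 in the frame of lane between -0.045 and 0.045 m and y of back_corner_4 in the frame of lane between -0.045 and 0.045 m and distance of crate_2_mid from where it was at the start of the episode below 0.12 m); the robot touches nothing.
It fails at once if a crate is lifted (its middle more than 75 mm above the deck; tipping takes it to 50 mm) (height (world z) of any of crate_1_mid, crate_2_mid above 0.165 m).
It fails at once if the small jar on the deck is moved by more than 30 mm (distance of jar_gold from where it was at the start of the episode above 0.03 m).
It fails at once if another loose thing on the bench (either roll of tape, marker, sanding block, blue bottle, spray can) is moved by more than 30 mm (distance of any of tape_clear, tape_masking, marker, sand_block, bottle_blue, spray_green from where it was at the start of the episode above 0.03 m).
It also fails if it takes over 51 s, if anything falls off the work surface, if the arm or the gripper's body presses on something with over 40 N, if the wrist force passes 120 N, or if a joint passes its speed limit or range.

## Robot

A 6-joint arm with a two-finger parallel gripper is mounted at the origin on a cart in front of the work surface, level with it; the furniture and walls round the work are solid. World frame = base frame: x ahead of the robot, y to its left, z up, the work surface at z = 0. Lengths are in m, angles in rad, forces in N, time in s.
With the tool pointing down it reaches from about 0.425 to 1.125 m from the base axis. Payload 14.9 kg.
Tool frame: the origin (TCP) lies at the very end of the fingers, on their centre line; the grasp point (between the pads) lies 19 mm behind it; x points along the fingers, y is the direction in which the jaws open and shut, and the axes are right-handed (so a half turn about x gives the same grasp; the last joint's range is limited). The gripper opens to 91 mm and grips with 3 to 60 N. Pads are 32 mm wide; open, the fingers measure 118 mm over their backs; the gripper's body (76 mm by 178 mm) begins 60 mm behind the grasp point.
Start: joints at [-1.304, 0.379, 1.734, -0, 1.028, -0.033], TCP at [0.207, -0.669, 0.214] pointing down, gripper open.
Joint ranges: [-2.77, 2.77], [-0.74, 2.19], [0, 2.66], [-1.06, 4.2], [0.31, 2.87], [-3.08, 3.08]. Speed limits (rad/s): [1.89, 1.89, 2.39, 3.14, 3.14, 3.14].

## Interface

Orientations are given as a 3x3 rotation matrix whose columns are the frame's x, y, z axes.
In Python, from station import sense, eyes, env gives the robot as it stands.
- The arm moves only by the tool servo_tool, never from a script. Its argument "deltas" is a list of rows, each an object of numbers: "dx", "dy", "dz": the shift along the tool's x, y, z in mm; "turn": the turn about the tool's x in degrees. In form: [{"dx": .., "dy": .., "dz": .., "turn": ..}, ...]. A call has 1 to 5 rows; each row is the pose to reach, as a shift and turn from the pose commanded when the call began, along the tool's axes at that moment; what a row does not reach only later rows make up. A row lasts 1/12 s, in which the tool goes at most 41.7 mm and 7.16 degrees, less where a joint would pass 70% of its speed; a pose out of reach is approached as far as the arm can. A call with a gripper value outside its range is refused whole. "claw" is the closure in counts, from 0 (fully open) to 255 (shut), set as the call begins (left out, the last holds). The fingers move at their own pace and stop on an object; "grip_force" is the grip in N (left out, the last holds). Time passes only in rows, so rows that repeat a pose let the fingers close. It gives the time, the measured TCP pose, the force and the opening at its end, in the units of the state.
- sense(): the state, without advancing time (a new reading comes with each control period).
- eyes.camera(name): name is "scene" or "top" or "wrist"; returns a dict with "frame" (384x512x3 uint8, red, green, blue), "z_map" (384x512 float32, m along the optical axis (not along the pixel's ray), 0 where there is no reading), "fx", "fy", "cx", "cy" (pixels), "k1" (the pictures are not rectified: a ray, as slopes to the right and down, at radius r is drawn at 1 + k1 r^2 times it, then the intrinsics apply), "rvec" (rotation vector, rad) and "tvec" (3), from world to camera coordinates, as OpenCV has them. Camera axes: x right, y down, z forward; pixel columns grow to the right and rows downward; lengths in m; the calibration is good to about 2 mm. A picture is of the moment at which its call begins.
- env.close_job(): hands the job in, once; it reports no verdict.
The state is a dict: "time": time; "joint_positions": joint angles; "qd": joint speeds; "tau": joint torques, N m; "eef_pos": TCP position; "ee_rot": TCP orientation; "wrist_force": force on the tool from outside, world axes, zero at the start; "torque": the same for the moment, N m; "finger_gap": finger opening in m.
Only numpy, scipy, OpenCV 4.12 (cv2) and the standard library are available. Lean on these libraries where they do the work, as an engineer would, in place of code of your own. Each camera call takes 0.05 s, during which the arm holds its last target. There are 200 camera calls.

## Working session

There is one attempt and no reset: what is moved stays moved. The work goes in short steps, Python scripts to look and compute and a tool call to move; the robot and the scene stay as the last step left them, time stands still between calls to the robot, and variables do not carry over. Pictures are saved under pics/ and viewed, about 8 in all and at most 12, crops included, and the job is handed in when it is done.

Besides the shell and the picture viewer there is one more tool, called after "Request:" as name([rows], argument=value, ...), one row to a line, values as JSON. servo_tool: Moves the arm, as the interface text tells. Its arguments: {"type":"object","properties":{"deltas":{"type":"array"},"claw":{"type":"number"},"grip_force":{"type":"number"}},"required":["deltas"]}

```bash
mkdir -p pics
cat > h.py <<'E'
import numpy as np, cv2
from station import sense, eyes, env
def cam(n):
    c=eyes.camera(n); c['R']=cv2.Rodrigues(np.array(c['rvec'],float))[0]; c['t']=np.array(c['tvec'],float).reshape(3); return c
def cloud(c):
    H,W=c['z_map'].shape
    u,v=np.meshgrid(np.arange(W),np.arange(H))
    K=np.array([[c['fx'],0,c['cx']],[0,c['fy'],c['cy']],[0,0,1.]])
    p=np.stack([u,v],-1).reshape(-1,1,2).astype(np.float64)
    s=cv2.undistortPoints(p,K,np.array([c['k1'],0,0,0.])).reshape(H,W,2)
    z=c['z_map'].astype(float)
    P=np.dstack([s[...,0]*z,s[...,1]*z,z])
    P=(P-c['t'])@c['R']
    P[z==0]=np.nan
    return P
def save(c,n): cv2.imwrite('pics/'+n,c['frame'][...,::-1])
E
python3 - <<'E'
from h import *
s=sense(); print(s)
a=cam('scene');b=cam('top')
im=np.hstack([a['frame'],b['frame']])
cv2.imwrite('pics/a.png',cv2.resize(im,(800,300),interpolation=cv2.INTER_AREA)[...,::-1])
save(b,'top.png')
P=cloud(b); np.save('P.npy',P)
for n,c in(('s',a),('t',b)): print(n,-c['R'].T@c['t'],c['R'][2])
E
```

```text
{'time': 0.0, 'joint_positions': array([-1.30429512e+00,  3.79452306e-01,  1.73477413e+00,  2.47065495e-05,
        1.02852056e+00, -3.33244729e-02]), 'qd': array([-0.00014479,  0.0004393 ,  0.00066012, -0.00284768, -0.00010365,
        0.00020744]), 'tau': array([ 3.22692822e-04, -7.63720393e+01, -4.34372270e+01,  6.50954037e-02,
        4.23596136e-02, -6.49299545e-05]), 'eef_pos': array([ 0.20662479, -0.66838688,  0.21326097]), 'ee_rot': array([[-2.83588874e-04,  2.95341311e-01, -9.55391768e-01],
       [ 1.11916097e-03, -9.55391114e-01, -2.95341441e-01],
       [-9.99999334e-01, -1.15299273e-03, -5.95961785e-05]]), 'wrist_force': array([0.90756993, 0.01902085, 0.16134809]), 'torque': array([0.02321837, 0.01549993, 0.07418228]), 'finger_gap': 0.09101406014106912}
s [-0.24142031  0.89491066  1.05290464] [ 0.53511407 -0.54889524 -0.64215804]
t [0.42248533 0.11122968 1.81936292] [ 0.05987886  0.00376296 -0.99819856]
```

View pics/a.png

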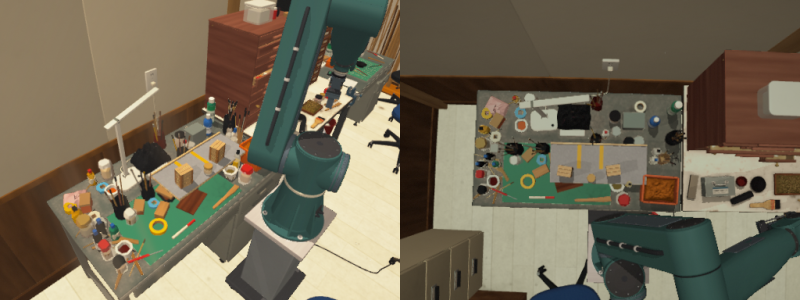

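View pics/top.png

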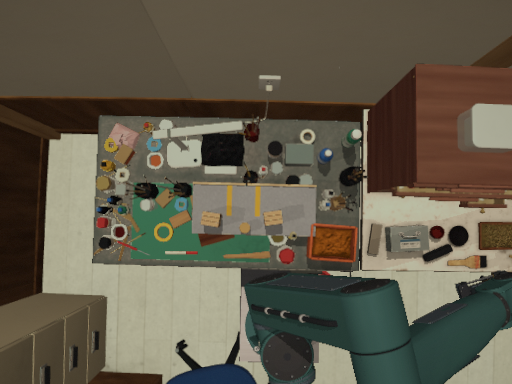

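The left crate is near top pixel (211,219), the right one near (274,217), the tapes at columns 229 and 257, and the jar near (245,228).

```bash
cat > m.py <<'E'
from h import *
import sys
tag=sys.argv[1]
out=[]
for n,box in(('top',(170,170,340,260)),('scene',(190,150,350,270))):
    c=cam(n);P=cloud(c);x,y,z=P[...,0],P[...,1],P[...,2]
    u0,v0,u1,v1=box
    if n=='top':
        deck=(abs(z-.09)<.006)
        q=P[v0:v1,u0:u1].reshape(-1,3); d=q[abs(q[:,2]-.09)<.006]
        print('deck x',np.percentile(d[:,0],[1,50,99]),'y',np.percentile(d[:,1],[1,50,99]),'z',np.median(d[:,2]))
        hsv=cv2.cvtColor(c['frame'],cv2.COLOR_RGB2HSV)
        yel=deck&(hsv[...,1]>120)&(hsv[...,0]>15)&(hsv[...,0]<32)
        m=np.zeros_like(yel);m[v0:v1,u0:u1]=1;yel&=m
        yy=P[yel];mid=np.median(d[:,1])
        k,l,ce=cv2.kmeans(yy.astype(np.float32),2,None,(3,50,1e-4),3,cv2.KMEANS_PP_CENTERS)
        for i in(0,1):
            g=yy[l.ravel()==i];print('tape',len(g),g.mean(0),np.polyfit(g[:,0],g[:,1],1)[0],g[:,0].min(),g[:,0].max())
    else: mid=None
    # objects above deck
    q=P.copy();m=np.zeros(z.shape,bool);m[v0:v1,u0:u1]=1
    for lo,hi,nm in((.165,.19,'hi'),(.125,.15,'mid')):
        M=(m&(z>lo)&(z<hi)).astype(np.uint8)
        k,L,st,_=cv2.connectedComponentsWithStats(M)
        for i in range(1,k):
            if st[i,4]>25:
                g=P[L==i];r=cv2.minAreaRect(g[:,:2].astype(np.float32)*1000)
                print(n,nm,st[i],g.mean(0).round(4),'rect',np.round(r[0],1),np.round(r[1],1),round(r[2],1))
    out.append(cv2.resize(c['frame'][v0:v1,u0:u1],(400,400*(v1-v0)//(u1-u0))))
h=max(o.shape[0] for o in out)
out=[cv2.copyMakeBorder(o,0,h-o.shape[0],0,0,0) for o in out]
cv2.imwrite(f'pics/{tag}.png',np.hstack(out)[...,::-1])
E
python3 m.py b
```

```text
deck x [0.28462516 0.46525684 0.55865844] y [-0.17802118  0.10100083  0.3520324 ] z 0.08962644314297842
tape 129 [0.49323754 0.21809647 0.08979289] 0.16508066979733663 0.3717854418487969 0.5508271360845755
tape 130 [0.49420765 0.09456718 0.08996455] 0.060588452161268895 0.438014348842555 0.6062267586743709
top hi [201 211  20  16 242] [0.4212 0.2753 0.1756] rect [421.  275.4] [65.7 49. ] 82.8
top hi [264 210  19  15 239] [0.432  0.0466 0.175 ] rect [432.   46.3] [48.6 64.3] 8.1
top mid [240 222  11  11  94] [0.3924 0.1495 0.1353] rect [392.  148.7] [37.2 37.6] 1.6
scene hi [268 179  21  16 189] [0.4266 0.0506 0.1744] rect [429.1  47.3] [52.  71.3] 7.3
scene hi [223 209  24  19 250] [0.4166 0.2785 0.1743] rect [418.7 275.9] [67.4 53.2] 82.0
scene mid [267 190  21  13  99] [0.4169 0.0634 0.1372] rect [412.3  56.5] [79.4 40.5] 60.5
scene mid [261 208  11  11  90] [0.3878 0.1531 0.1334] rect [390.1 150.4] [35.8 44.8] 43.2
scene mid [223 222  24  14 122] [0.4061 0.2898 0.1379] rect [406.4 290.2] [79.  42.1] 43.6
```

View pics/b.png

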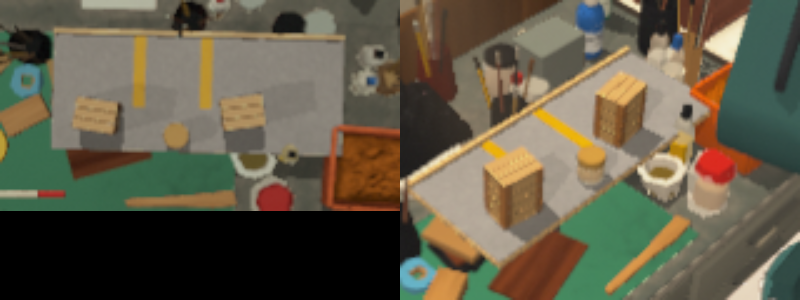

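Left crate is at (0.421, 0.275), yaw about -7°. The right one is at (0.432, 0.046), yaw about +8°. The jar is at (0.392, 0.149). Tops read 0.175 against an expected 0.176, and sizes match. I'll straddle each crate with the open jaws and push its front with the near finger. First I move up and over.

Request:
servo_tool([
  {"dx":-30,"dy":-10,"dz":-10,"turn":-7},
  {"dx":-55,"dy":-30,"dz":-30,"turn":-14},
  {"dx":-75,"dy":-55,"dz":-58,"turn":-21},
  {"dx":-87,"dy":-80,"dz":-85,"turn":-28},
  {"dx":-87,"dy":-106,"dz":-112,"turn":-35},
])

```text
time: 0.62
eef_pos: [0.2834, -0.5341, 0.3039]
ee_rot: [[0.002, 0.793, -0.609], [-0.004, -0.609, -0.793], [-1.0, 0.004, 0.002]]
wrist_force: [0.6, -0.1, 1.0]
finger_gap: 0.0915
```

```bash
cat > go.py <<'E'
# usage: go.py x y z yawdeg : remaining move in tool axes
from h import *
import sys
s=sense();R=s['ee_rot'];p=s['eef_pos']
yaw=np.degrees(np.arctan2(R[1,1],R[0,1]))
print('p',p.round(4),'yaw',yaw.round(2),'F',s['wrist_force'].round(1),'t',s['time'],'q',s['joint_positions'].round(2))
a=[float(v) for v in sys.argv[1:]]
for i in range(0,len(a),4):
    d=(np.array(a[i:i+3])-p)*1000
    print('delta tool',(R.T@d).round(1),'turn',round(yaw-a[i+3],1))
E
python3 go.py .36 -.40 .30 8 .45 -.15 .3 8
```

```text
p [ 0.2834 -0.5341  0.3039] yaw -37.51 F [ 0.6 -0.1  1. ] t 0.6167 q [-1.12  0.13  1.87  0.    1.13 -0.47]
delta tool [   3.5  -20.9 -153.1] turn -45.5
delta tool [   2.8 -101.8 -406.2] turn -45.5
```

Request:
servo_tool([
  {"dy":-4,"dz":-31,"turn":-7},
  {"dy":-8,"dz":-62,"turn":-14},
  {"dy":-13,"dz":-93,"turn":-21},
  {"dy":-17,"dz":-124,"turn":-28},
  {"dx":4,"dy":-21,"dz":-154,"turn":-35},
])

```text
$.deltas[0]: bad value
```

Request:
servo_tool([
  {"dy":16,"dz":-38,"turn":-4},
  {"dy":32,"dz":-76,"turn":-8},
  {"dy":47,"dz":-114,"turn":-10.5},
  {"dy":62,"dz":-152,"turn":-10.5},
  {"dy":79,"dz":-190,"turn":-10.5},
])

```text
$.deltas[0]: bad value
```

```bash
python3 go.py .452 .049 .25 8 .452 .049 .163 8
```

```text
p [ 0.2834 -0.5341  0.3039] yaw -37.51 F [ 0.6 -0.1  1. ] t 0.6167 q [-1.12  0.13  1.87  0.    1.13 -0.47]
delta tool [  52.1 -221.5 -565.3] turn -45.5
delta tool [ 139.1 -221.8 -565.5] turn -45.5
```

All four fields are required.

Request:
servo_tool([
  {"dx":0,"dy":-4,"dz":-31,"turn":-7},
  {"dx":0,"dy":-8,"dz":-62,"turn":-14},
  {"dx":0,"dy":-13,"dz":-93,"turn":-21},
  {"dx":0,"dy":-17,"dz":-124,"turn":-28},
  {"dx":4,"dy":-21,"dz":-154,"turn":-35},
])

```text
time: 1.03
eef_pos: [0.3609, -0.3986, 0.2975]
ee_rot: [[0.001, 0.999, -0.043], [-0.001, -0.043, -0.999], [-1.0, 0.001, 0.001]]
wrist_force: [0.4, -0.2, 0.5]
finger_gap: 0.0916
```

Request:
servo_tool([
  {"dx":0,"dy":16,"dz":-38,"turn":-4},
  {"dx":0,"dy":32,"dz":-76,"turn":-8},
  {"dx":0,"dy":47,"dz":-114,"turn":-10.5},
  {"dx":0,"dy":62,"dz":-152,"turn":-10.5},
  {"dx":0,"dy":79,"dz":-190,"turn":-10.5},
])

```text
time: 1.45
eef_pos: [0.4487, -0.2121, 0.297]
ee_rot: [[0.0, 0.991, 0.134], [-0.0, 0.134, -0.991], [-1.0, 0.0, 0.0]]
wrist_force: [0.5, -0.5, -0.4]
finger_gap: 0.0914
```

```bash
python3 go.py .452 .049 .25 8 .452 .049 .163 8
```

```text
p [ 0.4487 -0.2121  0.297 ] yaw 7.68 F [ 0.5 -0.5 -0.4] t 1.45 q [-0.49 -0.05  2.08 -0.    1.12 -0.62]
delta tool [  47.    38.2 -258.3] turn -0.3
delta tool [ 134.    38.2 -258.3] turn -0.3
```

Request:
servo_tool([
  {"dx":0,"dy":7,"dz":-40,"turn":0},
  {"dx":0,"dy":14,"dz":-80,"turn":0},
  {"dx":0,"dy":21,"dz":-120,"turn":0},
  {"dx":0,"dy":28,"dz":-160,"turn":0},
  {"dx":0,"dy":28,"dz":-200,"turn":0},
])

```text
time: 1.87
eef_pos: [0.4497, -0.0102, 0.2972]
ee_rot: [[0.001, 0.991, 0.133], [0.0, 0.133, -0.991], [-1.0, 0.001, 0.0]]
wrist_force: [0.6, 0.5, 0.2]
finger_gap: 0.0912
```

Request:
servo_tool([
  {"dx":0,"dy":0,"dz":-40,"turn":0},
  {"dx":20,"dy":0,"dz":-58,"turn":0},
  {"dx":55,"dy":0,"dz":-58,"turn":0},
  {"dx":85,"dy":0,"dz":-58,"turn":0},
  {"dx":85,"dy":0,"dz":-58,"turn":0},
])

```text
time: 2.28
eef_pos: [0.4387, 0.0457, 0.2074]
ee_rot: [[-0.007, 0.991, 0.135], [-0.0, 0.135, -0.991], [-1.0, -0.007, -0.001]]
wrist_force: [-1.5, -0.1, -1.9]
finger_gap: 0.0914
```

```bash
python3 go.py .442 .048 .163 8;python3 m.py c
```

```text
p [0.4387 0.0457 0.2074] yaw 7.74 F [-1.5 -0.1 -1.9] t 2.2833 q [ 0.05 -0.03  2.24 -0.    0.94 -0.08]
delta tool [44.4  3.9 -1.8] turn -0.3
deck x [0.29602833 0.47366895 0.56409496] y [-0.19121055  0.16945239  0.35294913] z 0.08984797976093489
tape 138 [0.4922342  0.21881144 0.09013173] 0.18328277956190456 0.3717743938817838 0.5508663280906121
tape 62 [0.52424473 0.08217196 0.0894544 ] 1.3428259832475655 0.4763992282070397 0.6064127100822918
top hi [201 211  20  16 242] [0.4213 0.2752 0.1754] rect [421.1 275.8] [66.9 49. ] 83.0
top mid [240 222  11  11  95] [0.3924 0.1496 0.1345] rect [392.  148.6] [37.3 37.5] 1.2
scene hi [268 179  21  16 182] [0.4264 0.0511 0.1744] rect [428.3  47.1] [51.1 69.1] 9.5
scene hi [223 209  24  18 251] [0.4166 0.2784 0.1742] rect [419.1 275.5] [67.  53.5] 82.4
scene mid [267 190  21  14 105] [0.4162 0.0623 0.1369] rect [411.6  55.4] [80.6 43.2] 62.9
scene mid [261 208  11  11  92] [0.3871 0.1532 0.1334] rect [389.3 151.2] [35.8 43.1] 43.8
scene mid [223 222  24  13 126] [0.4045 0.2883 0.1374] rect [405.3 289.7] [78.7 38.6] 46.2
```

View pics/c.png

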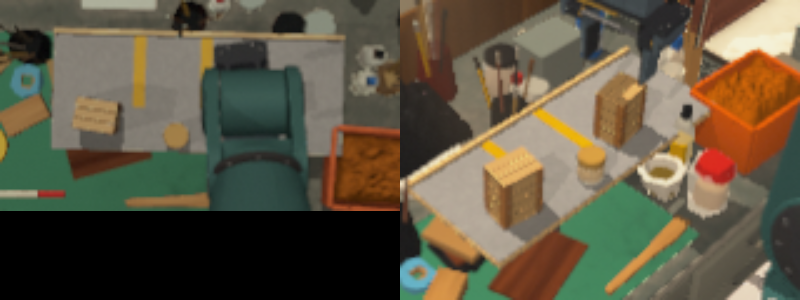

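Request:
servo_tool([
  {"dx":20,"dy":3,"dz":-1,"turn":0},
  {"dx":40,"dy":3,"dz":-1,"turn":0},
  {"dx":45,"dy":3,"dz":-1,"turn":0},
  {"dx":45,"dy":3,"dz":-1,"turn":0},
])

```text
time: 2.72
eef_pos: [0.4449, 0.0465, 0.1675]
ee_rot: [[-0.0, 0.991, 0.133], [-0.0, 0.133, -0.991], [-1.0, -0.0, -0.0]]
wrist_force: [-0.4, -0.0, -0.2]
finger_gap: 0.0912
```

```bash
python3 go.py .442 .048 .163 8
```

```text
p [0.4449 0.0465 0.1675] yaw 7.64 F [-0.4 -0.  -0.2] t 2.7167 q [ 0.05  0.04  2.26  0.    0.84 -0.08]
delta tool [ 4.5 -2.7 -1.8] turn -0.4
```

Request:
servo_tool([
  {"dx":5,"dy":4,"dz":0,"turn":0},
  {"dx":5,"dy":10,"dz":0,"turn":0},
  {"dx":5,"dy":16,"dz":0,"turn":0},
  {"dx":5,"dy":22,"dz":0,"turn":0},
  {"dx":5,"dy":28,"dz":0,"turn":0},
])

```text
time: 3.13
eef_pos: [0.4736, 0.0506, 0.1625]
ee_rot: [[0.001, 0.991, 0.134], [0.0, 0.134, -0.991], [-1.0, 0.001, 0.0]]
wrist_force: [-0.4, -0.6, 0.8]
finger_gap: 0.0909
```

```bash
python3 go.py .442 .048 .163 8
python3 - <<'E'
from h import *
c=cam('scene');cv2.imwrite('pics/d.png',cv2.resize(c['frame'][150:270,190:350],(480,360))[...,::-1])
E
```

```text
p [0.4736 0.0506 0.1625] yaw 7.68 F [-0.4 -0.6  0.8] t 3.1333 q [ 0.06  0.1   2.2  -0.    0.84 -0.08]
delta tool [ -0.5 -31.6  -1.6] turn -0.3
```

View pics/d.png

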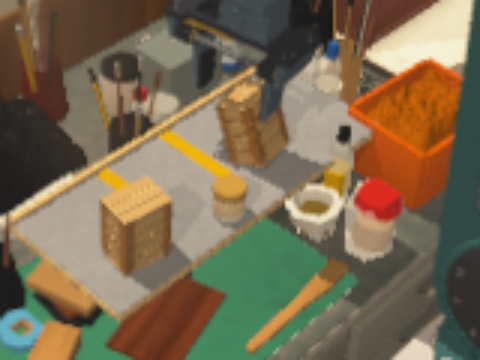

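The right crate, at (250,125), is tilting as planned. I keep pushing.

Request:
servo_tool([
  {"dx":0,"dy":6,"dz":0,"turn":0},
  {"dx":0,"dy":12,"dz":0,"turn":0},
  {"dx":0,"dy":16,"dz":0,"turn":0},
  {"dx":0,"dy":18,"dz":0,"turn":0},
  {"dx":0,"dy":18,"dz":0,"turn":0},
])

```text
time: 3.6
eef_pos: [0.4907, 0.053, 0.1619]
ee_rot: [[0.0, 0.991, 0.134], [0.0, 0.134, -0.991], [-1.0, 0.0, -0.0]]
wrist_force: [-0.1, -0.8, 1.9]
finger_gap: 0.0913
```

Request:
servo_tool([
  {"dx":0,"dy":0,"dz":0,"turn":0},
  {"dx":-10,"dy":0,"dz":0,"turn":0},
  {"dx":-30,"dy":0,"dz":0,"turn":0},
  {"dx":-60,"dy":0,"dz":0,"turn":0},
])

```text
time: 3.93
eef_pos: [0.4887, 0.0528, 0.2214]
ee_rot: [[-0.004, 0.991, 0.134], [-0.0, 0.134, -0.991], [-1.0, -0.004, -0.0]]
wrist_force: [0.4, 0.8, 0.8]
finger_gap: 0.0911
```

```bash
python3 go.py .435 .275 .24 -7
python3 - <<'E'
from h import *
c=cam('scene');cv2.imwrite('pics/e.png',cv2.resize(c['frame'][150:270,190:350],(480,360))[...,::-1])
E
```

```text
p [0.4887 0.0528 0.2214] yaw 7.67 F [0.4 0.8 0.8] t 3.9333 q [ 0.06  0.04  2.14 -0.    0.97 -0.07]
delta tool [ -18.4  -23.6 -227.4] turn 14.7
```

View pics/e.png

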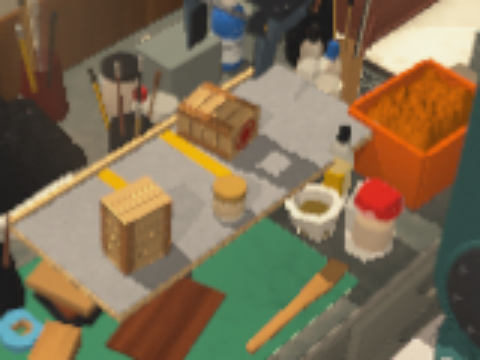

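The right crate lies on its back and carries the red stamp (247,132). Next is the left crate.

Request:
servo_tool([
  {"dx":-20,"dy":-5,"dz":-35,"turn":5},
  {"dx":-25,"dy":-10,"dz":-75,"turn":10},
  {"dx":-25,"dy":-15,"dz":-115,"turn":14.7},
  {"dx":-25,"dy":-20,"dz":-155,"turn":14.7},
  {"dx":-25,"dy":-25,"dz":-192,"turn":14.7},
])

```text
time: 4.4
eef_pos: [0.439, 0.2417, 0.2481]
ee_rot: [[0.001, 0.992, -0.123], [0.001, -0.123, -0.992], [-1.0, 0.001, -0.001]]
wrist_force: [0.4, 0.6, 1.1]
finger_gap: 0.0911
```

Request:
servo_tool([
  {"dx":0,"dy":0,"dz":-35,"turn":0},
  {"dx":0,"dy":0,"dz":-35,"turn":0},
])

```text
time: 4.57
eef_pos: [0.4441, 0.2791, 0.2482]
ee_rot: [[0.002, 0.993, -0.119], [0.002, -0.119, -0.993], [-1.0, 0.001, -0.002]]
wrist_force: [0.1, -1.2, -0.4]
finger_gap: 0.0912
```

```bash
python3 go.py .433 .2735 .163 -7
```

```text
p [0.4441 0.2791 0.2482] yaw -6.85 F [ 0.1 -1.2 -0.4] t 4.5667 q [0.52 0.06 2.07 0.   1.02 0.64]
delta tool [ 85.1 -10.5   7. ] turn 0.1
```

Request:
servo_tool([
  {"dx":10,"dy":-10,"dz":6,"turn":0},
  {"dx":45,"dy":-10,"dz":6,"turn":0},
  {"dx":75,"dy":-10,"dz":6,"turn":0},
  {"dx":85,"dy":-10,"dz":6,"turn":0},
  {"dx":85,"dy":-10,"dz":6,"turn":0},
])

```text
time: 4.98
eef_pos: [0.4323, 0.269, 0.1604]
ee_rot: [[-0.003, 0.992, -0.122], [-0.002, -0.122, -0.992], [-1.0, -0.003, 0.002]]
wrist_force: [-0.4, -0.1, 0.6]
finger_gap: 0.0911
```

Request:
servo_tool([
  {"dx":0,"dy":4,"dz":0,"turn":0},
  {"dx":0,"dy":10,"dz":0,"turn":0},
  {"dx":0,"dy":16,"dz":0,"turn":0},
  {"dx":0,"dy":22,"dz":0,"turn":0},
  {"dx":0,"dy":28,"dz":0,"turn":0},
])

```text
time: 5.4
eef_pos: [0.4625, 0.2666, 0.1629]
ee_rot: [[0.001, 0.992, -0.122], [0.001, -0.122, -0.992], [-1.0, 0.001, -0.001]]
wrist_force: [-0.7, 0.2, 0.7]
finger_gap: 0.0913
```

Request:
servo_tool([
  {"dx":0,"dy":6,"dz":0,"turn":0},
  {"dx":0,"dy":12,"dz":0,"turn":0},
  {"dx":0,"dy":17,"dz":0,"turn":0},
  {"dx":0,"dy":20,"dz":0,"turn":0},
  {"dx":0,"dy":20,"dz":0,"turn":0},
])

```text
time: 5.82
eef_pos: [0.4817, 0.2639, 0.1619]
ee_rot: [[0.0, 0.992, -0.123], [-0.0, -0.123, -0.992], [-1.0, 0.0, 0.0]]
wrist_force: [-0.3, -0.5, -0.0]
finger_gap: 0.0911
```

Request:
servo_tool([
  {"dx":0,"dy":0,"dz":0,"turn":0},
  {"dx":-10,"dy":0,"dz":0,"turn":0},
  {"dx":-40,"dy":0,"dz":0,"turn":0},
  {"dx":-80,"dy":0,"dz":0,"turn":0},
  {"dx":-110,"dy":0,"dz":0,"turn":0},
])

```text
time: 6.23
eef_pos: [0.4809, 0.2641, 0.275]
ee_rot: [[0.001, 0.993, -0.122], [0.0, -0.122, -0.993], [-1.0, 0.001, -0.0]]
wrist_force: [1.1, -0.3, 0.7]
finger_gap: 0.091
```

```bash
python3 go.py .433 .2735 .163 -7; sed -i "s/for lo,hi,nm in.*/for lo,hi,nm in((.165,.19,'hi'),(.125,.15,'mid')):/; s/^        yy=P\[yel\].*/        yy=P[yel];yy=yy[(yy[:,0]>.43)\&(yy[:,0]<.555)\&(yy[:,1]<.24)\&(yy[:,1]>.06)];mid=0/; s/g.mean(0),np.polyfit/np.median(g,0),np.polyfit/" m.py; python3 m.py f
```

```text
p [0.4809 0.2641 0.275 ] yaw -7.01 F [ 1.1 -0.3  0.7] t 6.2333 q [0.46 0.07 2.   0.   1.07 0.58]
delta tool [112.  -48.8  -3.4] turn -0.0
deck x [0.28059316 0.45318663 0.56208339] y [-0.18917815  0.01425798  0.22652358] z 0.0895423947162907
tape 86 [0.50853084 0.21255895 0.08901566] 0.09058438032166427 0.45868025864527945 0.5510415630370237
tape 121 [0.49529405 0.10496332 0.09011479] -0.01693147122971181 0.43800769872929635 0.549947133600926
top mid [261 187  20  25 401] [0.4993 0.0572 0.1386] rect [500.1  56.9] [86.5 65.8] 9.1
top mid [240 222  11  11  94] [0.3926 0.1497 0.1341] rect [391.9 148.7] [37.4 37.5] 1.8
scene mid [249 178  28  20 313] [0.4932 0.0612 0.1373] rect [497.1  58.8] [89.5 69.9] 10.8
scene mid [210 203  28  24 378] [0.4829 0.2697 0.1372] rect [488.3 267.2] [66.6 91.7] 82.2
scene mid [261 208  11  10  89] [0.3876 0.1532 0.1339] rect [388.5 151.5] [38.9 37.2] 13.3
```

View pics/f.png

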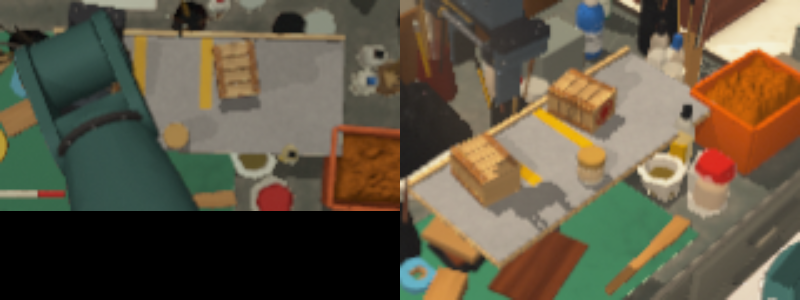

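Both crates are down. The stamped one is centred at (0.500, 0.057) with yaw 9°, and measures 86.5 × 65.8 mm. I check for tall things near the lane's far end and refine the tape positions.

```bash
python3 - <<'E'
from h import *
P=np.load('P.npy').reshape(-1,3)
for x0 in np.arange(.54,.72,.03):
  print(round(x0,2),[round(float(np.nanmax(np.r_[0,P[(P[:,0]>x0)&(P[:,0]<=x0+.03)&(P[:,1]>y0)&(P[:,1]<=y0+.04),2]])),2) for y0 in np.arange(-.12,.36,.04)])
c=cam('scene');P=cloud(c);f=cv2.cvtColor(c['frame'],cv2.COLOR_RGB2HSV)
m=(abs(P[...,2]-.09)<.006)&(f[...,1]>170)&(f[...,0]>15)&(f[...,0]<32)&(P[...,0]>.43)&(P[...,0]<.55)
for lo,hi in((.08,.13),(.19,.24)):
  g=P[m&(P[...,1]>lo)&(P[...,1]<hi)];print(len(g),np.median(g,0),np.percentile(g[:,1],[5,95]))
E
python3 go.py .50 -.04 .30 0 .50 -.04 .102 0
```

```text
0.54 [0.11, 0.11, 0.11, 0.1, 0.11, 0.1, 0.22, 0.1, 0.1, 0.1, 0.1, 0.1]
0.57 [0.05, 0.06, 0.06, 0.05, 0.07, 0.17, 0.2, 0.22, 0.02, 0.03, 0.01, 0.01]
0.6 [0.04, 0.04, 0.05, 0.06, 0.12, 0.12, 0.17, 0.03, 0.03, 0.03, 0.03, 0.02]
0.63 [0.09, 0.1, 0.1, 0.08, 0.06, 0.01, 0.18, 0.08, 0.1, 0.1, 0.11, 0.06]
0.66 [0.1, 0.1, 0.1, 0.1, 0.1, 0.01, 0.01, 0.11, 0.12, 0.11, 0.12, 0.37]
0.69 [0.1, 0.1, 0.1, 0.1, 0.1, 0.01, 0.22, 0.41, 0.4, 0.39, 0.38, 0.37]
94 [0.4948945  0.10204303 0.08962503] [0.09231218 0.11156886]
33 [0.4550057  0.20992351 0.08960475] [0.20220977 0.21892462]
p [0.482  0.2646 0.275 ] yaw -7.01 F [ 0.3  0.  -0.6] t 6.3833 q [0.46 0.07 2.   0.   1.07 0.58]
delta tool [-25.6  55.2 300.1] turn -7.0
delta tool [172.4  54.4 300.6] turn -7.0
```

The scene camera puts the lane centre at y ≈ 0.156 and the top camera at 0.159. Brushes behind the lane, up to z = 0.22 from x = 0.54, rule out having the gripper's long side along x. I'll straddle the stamped crate loosely with the jaws across it and push with the near pad.

Request:
servo_tool([
  {"dx":0,"dy":4,"dz":21,"turn":7},
  {"dx":0,"dy":7,"dz":42,"turn":14},
  {"dx":0,"dy":11,"dz":63,"turn":21},
  {"dx":0,"dy":14,"dz":84,"turn":28},
  {"dx":0,"dy":18,"dz":103,"turn":35},
])

```text
time: 6.8
eef_pos: [0.4853, 0.1584, 0.2708]
ee_rot: [[-0.002, 0.739, -0.674], [-0.001, -0.674, -0.739], [-1.0, -0.001, 0.002]]
wrist_force: [-0.7, 0.0, 0.2]
finger_gap: 0.0911
```

Request:
servo_tool([
  {"dx":0,"dy":15,"dz":15,"turn":7},
  {"dx":0,"dy":30,"dz":30,"turn":14},
  {"dx":0,"dy":45,"dz":45,"turn":21},
  {"dx":0,"dy":60,"dz":60,"turn":28},
  {"dx":0,"dy":73,"dz":74,"turn":35},
])

```text
time: 7.22
eef_pos: [0.4902, 0.0546, 0.2709]
ee_rot: [[-0.002, 0.219, -0.976], [-0.0, -0.976, -0.219], [-1.0, -0.0, 0.002]]
wrist_force: [0.5, -0.8, -0.3]
finger_gap: 0.0912
```

Request:
servo_tool([
  {"dx":0,"dy":0,"dz":0,"turn":4},
  {"dx":0,"dy":0,"dz":0,"turn":4},
])

```text
time: 7.38
eef_pos: [0.4903, 0.0549, 0.271]
ee_rot: [[-0.002, 0.151, -0.988], [-0.0, -0.988, -0.151], [-1.0, -0.0, 0.002]]
wrist_force: [-0.3, 0.2, 0.2]
finger_gap: 0.0911
```

```bash
python3 go.py .494 .057 .16 -81 .494 .057 .11 -81
```

```text
p [0.4903 0.0549 0.271 ] yaw -81.3 F [-0.3  0.2  0.2] t 7.3833 q [ 0.06 -0.03  2.1  -0.    1.07  1.48]
delta tool [111.   -1.5  -4.1] turn -0.3
delta tool [161.   -1.5  -4.2] turn -0.3
```

Request:
servo_tool([
  {"dx":35,"dy":-1,"dz":-3,"turn":0},
  {"dx":70,"dy":-1,"dz":-3,"turn":0},
  {"dx":100,"dy":-1,"dz":-3,"turn":0},
  {"dx":105,"dy":-1,"dz":-3,"turn":0},
  {"dx":105,"dy":-1,"dz":-3,"turn":0},
])

```text
time: 7.8
eef_pos: [0.4923, 0.0575, 0.1652]
ee_rot: [[-0.005, 0.158, -0.987], [-0.0, -0.987, -0.158], [-1.0, -0.0, 0.005]]
wrist_force: [-0.1, -0.1, -0.1]
finger_gap: 0.0911
```

```bash
python3 go.py .494 .057 .11 -81
```

```text
p [0.4923 0.0575 0.1652] yaw -80.88 F [-0.1 -0.1 -0.1] t 7.8 q [0.07 0.13 2.16 0.   0.85 1.48]
delta tool [55.2  0.8 -1.9] turn 0.1
```

Request:
servo_tool([
  {"dx":15,"dy":0,"dz":0,"turn":0},
  {"dx":30,"dy":0,"dz":0,"turn":0},
  {"dx":42,"dy":0,"dz":0,"turn":0},
  {"dx":50,"dy":0,"dz":0,"turn":0},
  {"dx":54,"dy":0,"dz":0,"turn":0},
])

```text
time: 8.22
eef_pos: [0.494, 0.0573, 0.1129]
ee_rot: [[-0.0, 0.157, -0.988], [0.0, -0.988, -0.157], [-1.0, -0.0, 0.0]]
wrist_force: [0.4, 0.0, 0.0]
finger_gap: 0.0912
```

```bash
python3 go.py .494 .057 .11 -81;python3 - <<'E'
from h import *
c=cam('scene');cv2.imwrite('pics/g.png',cv2.resize(c['frame'][150:270,190:350],(480,360))[...,::-1])
E
```

```text
p [0.494  0.0573 0.1129] yaw -80.98 F [0.4 0.  0. ] t 8.2167 q [0.07 0.22 2.18 0.   0.74 1.48]
delta tool [2.9 0.3 0.1] turn 0.0
```

View pics/g.png

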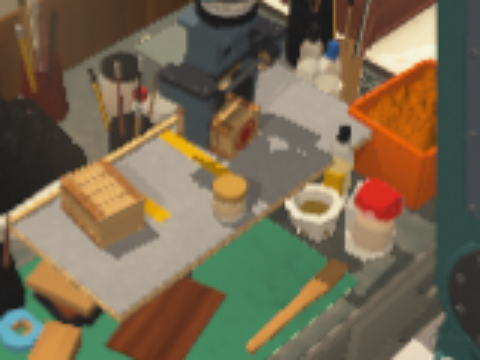

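The jaws straddle the stamped crate at (235,125) without contact. I narrow the jaws a little, still loose, and push towards +y while squaring up.

Request:
servo_tool([
  {"dx":0,"dy":-2,"dz":0,"turn":0},
  {"dx":0,"dy":-6,"dz":-1,"turn":0},
  {"dx":0,"dy":-16,"dz":-2,"turn":0},
  {"dx":0,"dy":-26,"dz":-4,"turn":1},
  {"dx":0,"dy":-36,"dz":-6,"turn":2},
], claw=42, grip_force=3)

```text
time: 8.68
eef_pos: [0.4945, 0.0946, 0.1136]
ee_rot: [[0.001, 0.121, -0.993], [-0.0, -0.993, -0.121], [-1.0, 0.0, -0.001]]
wrist_force: [-0.6, -2.9, 1.9]
finger_gap: 0.0765
```

```bash
python3 go.py .494 .162 .112 -90
```

```text
p [0.4945 0.0946 0.1136] yaw -83.07 F [-0.6 -2.9  1.9] t 8.6833 q [ 0.14  0.23  2.17 -0.    0.74  1.59]
delta tool [  1.6 -67.   -7.7] turn 6.9
```

Request:
servo_tool([
  {"dx":0,"dy":-10,"dz":-1,"turn":1.4},
  {"dx":0,"dy":-20,"dz":-2,"turn":2.8},
  {"dx":0,"dy":-30,"dz":-3,"turn":4.2},
  {"dx":0,"dy":-40,"dz":-4,"turn":5.6},
  {"dx":0,"dy":-50,"dz":-5,"turn":6.9},
])

```text
time: 9.1
eef_pos: [0.4933, 0.1451, 0.1136]
ee_rot: [[0.001, 0.001, -1.0], [-0.0, -1.0, -0.001], [-1.0, 0.0, -0.001]]
wrist_force: [-0.3, -2.4, 1.5]
finger_gap: 0.076
```

```bash
python3 go.py .494 .162 .112 -90; python3 m.py i
```

```text
p [0.4933 0.1451 0.1136] yaw -89.97 F [-0.3 -2.4  1.5] t 9.1 q [ 0.24  0.24  2.15 -0.    0.75  1.81]
delta tool [  1.6 -16.9  -0.7] turn 0.0
deck x [0.28456392 0.44441291 0.55878901] y [-0.19036218  0.00506183  0.35358668] z 0.0897123307735452
tape 2 [0.44093633 0.22182552 0.08994688] -1.0099273612974364 0.43898832352570333 0.4428843446025874
tape 6 [0.55045802 0.21314877 0.0933938 ] -0.0149781992754254 0.5464716193099981 0.5507798579042567
top mid [204 189  18  24 342] [0.4863 0.2707 0.1385] rect [487.9 268.6] [65.6 82.6] 84.7
scene mid [234 189  28  19 284] [0.4783 0.1478 0.1375] rect [480.9 146.1] [ 61.8 103.5] 2.0
scene mid [210 203  28  23 379] [0.4827 0.2699 0.1373] rect [486.6 266.5] [69.1 88.8] 81.4
scene mid [261 208  11  11  91] [0.387  0.1537 0.134 ] rect [388.9 151.6] [35.8 42.7] 42.8
```

View pics/i.png

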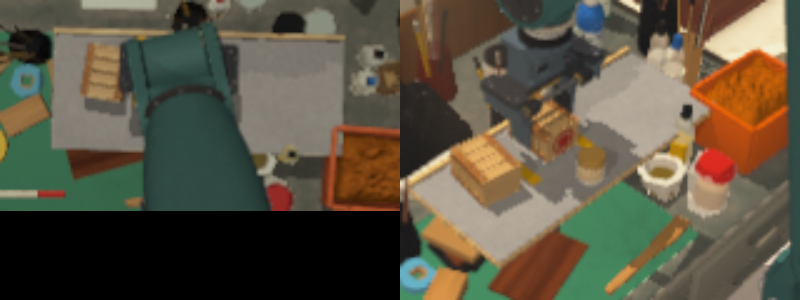

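On track. I make the last 17 mm, back off to leave clearance on both sides, then lift out.

Request:
servo_tool([
  {"dx":0,"dy":-6,"dz":0,"turn":0},
  {"dx":0,"dy":-12,"dz":0,"turn":0},
  {"dx":0,"dy":-17,"dz":0,"turn":0},
  {"dx":0,"dy":-17,"dz":0,"turn":0},
  {"dx":0,"dy":-12,"dz":0,"turn":0},
])

```text
time: 9.62
eef_pos: [0.493, 0.1565, 0.1129]
ee_rot: [[0.0, 0.002, -1.0], [0.0, -1.0, -0.002], [-1.0, -0.0, -0.0]]
wrist_force: [0.2, -0.0, -1.2]
finger_gap: 0.076
```

Request:
servo_tool([
  {"dx":0,"dy":0,"dz":0,"turn":0},
  {"dx":-25,"dy":0,"dz":0,"turn":0},
  {"dx":-60,"dy":0,"dz":0,"turn":0},
  {"dx":-100,"dy":0,"dz":0,"turn":0},
  {"dx":-140,"dy":0,"dz":0,"turn":0},
])

```text
time: 10.03
eef_pos: [0.4924, 0.1554, 0.2542]
ee_rot: [[-0.001, 0.001, -1.0], [-0.0, -1.0, -0.001], [-1.0, 0.0, 0.001]]
wrist_force: [0.0, 0.2, 0.2]
finger_gap: 0.076
```

Request:
servo_tool([
  {"dx":-30,"dy":38,"dz":0,"turn":0},
  {"dx":-40,"dy":78,"dz":0,"turn":0},
  {"dx":-40,"dy":118,"dz":0,"turn":0},
  {"dx":-40,"dy":158,"dz":0,"turn":0},
  {"dx":-40,"dy":195,"dz":0,"turn":0},
])

```text
time: 10.45
eef_pos: [0.4928, -0.0413, 0.2935]
ee_rot: [[0.001, 0.001, -1.0], [-0.0, -1.0, -0.001], [-1.0, 0.0, -0.001]]
wrist_force: [1.6, 1.1, -0.5]
finger_gap: 0.0761
```

Request:
servo_tool([
  {"dx":0,"dy":40,"dz":0,"turn":0},
  {"dx":0,"dy":80,"dz":0,"turn":0},
  {"dx":0,"dy":110,"dz":0,"turn":0},
  {"dx":0,"dy":130,"dz":0,"turn":0},
  {"dx":0,"dy":130,"dz":0,"turn":0},
])

```text
time: 10.87
eef_pos: [0.4931, -0.1724, 0.2928]
ee_rot: [[-0.0, -0.002, -1.0], [-0.0, -1.0, 0.002], [-1.0, 0.0, 0.0]]
wrist_force: [-0.1, -0.4, 0.5]
finger_gap: 0.0761
```

```bash
python3 go.py .494 .162 .112 -90; python3 m.py j
```

```text
p [ 0.4931 -0.1724  0.2928] yaw -90.12 F [-0.1 -0.4  0.5] t 10.8667 q [-0.38  0.    2.03 -0.    1.11  1.19]
delta tool [ 1.807e+02 -3.345e+02 -3.000e-01] turn -0.1
deck x [0.29002912 0.447224   0.5598185 ] y [-0.12031997  0.07985717  0.35175618] z 0.0896626515774823
tape 126 [0.48937043 0.21334117 0.09010474] 0.02265703660542403 0.43537717692498945 0.5510655660563067
tape 120 [0.4937611  0.10568274 0.08966067] -0.006541073606085417 0.4380093129594999 0.5496513491932484
top mid [235 187  18  24 405] [0.498  0.1578 0.1381] rect [498.3 157.1] [86.4 63.9] 1.5
top mid [204 189  21  24 390] [0.4878 0.2664 0.1385] rect [488.4 266.9] [66.6 82.6] 82.6
top mid [240 222  11  11  95] [0.3923 0.1499 0.1345] rect [392.  148.6] [37.3 37.4] 1.9
scene mid [230 189  29  22 356] [0.4916 0.1614 0.1373] rect [502.6 158.2] [ 69.4 104.5] 89.0
scene mid [210 203  28  24 382] [0.4825 0.2702 0.1373] rect [486.2 266.8] [68.5 90.3] 83.2
scene mid [261 208  11  11  93] [0.387  0.1535 0.1335] rect [388.6 151.8] [36.  41.7] 44.5
```

View pics/j.png

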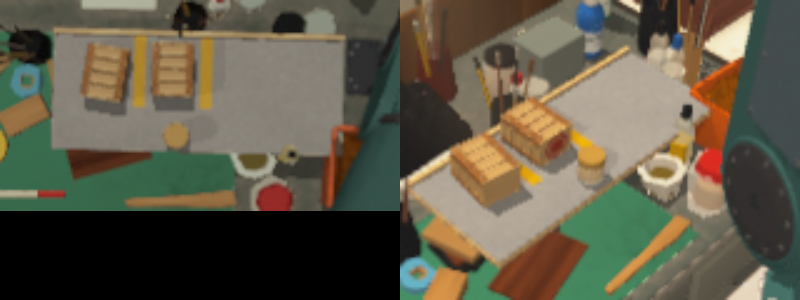

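```bash
python3 -c "
from station import env
print(env.close_job())"
```

```text
the job is handed in; nothing more can be done
None
```

The job is done and handed in, at about 11 s of the 51 s allowed. `env.close_job()` gives no verdict, so this rests on my own last checks.

I tipped both crates onto their backs by pushing near the lid. The right-hand one carried the stamp, and I pushed it sideways into the lane with one finger pad. The jaws straddled it loosely, with no grip and no lifting.

- **Stamped crate:** in the top camera it lies at y ≈ 0.157, turned about 1.5°, with the lane centre at y ≈ 0.159. That leaves at least 8 mm to each tape's inner edge.
- **Unstamped crate:** it moved about 68 mm, against the 120 mm allowed.
- **Jar:** it moved less than 1 mm.
- **Other loose things:** in the last picture those in view around the deck look undisturbed. I did not measure them.
- **Gripper:** it is well clear of everything.

The two cameras put the lane centre about 3 mm apart (0.156 scene, 0.159 top), which is within the margin. The scene camera's outline of the stamped crate came out too long (104 mm, not 86), so I used the top camera for it.

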